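# Show a vial's base to the inspection camera

### The job

The shaking run is over: swing the hold-down bar by its knob well clear of all three vials, then draw out the vial at the knob end of the row (the one farthest from the bar's pivot post). Hold it up to the inspection camera so that its base can be checked for cracks: in the air on the lens axis, its own axis in line with the lens, base facing the lens and 90 mm from the lens front. Finish still holding it there, without touching the camera; leave the other two vials in their bores, the bar swung aside, and the bottles and beaker undisturbed.

Things in the scene. Friction and masses are not known exactly. Their poses are not given: they have to be found in the camera images.
- shaker: vial shaker fixed to the bench, white housing 130 x 206 mm with an aluminium platform 54 mm high and on it an aluminium block (46 x 136 mm, top 76 mm above the bench) with a row of three bores 26 mm wide, 22 mm deep, 40 mm apart. Origin: centre of the underside. The row runs along its y axis, bores at y = +40, 0 and -40 mm; a pivot post stands at y = +80 mm, a thin stop stud (8 mm, 106 mm high) at y = -90 mm. Control panel on the -x side; z up
- bar (a joint): angle of the hold-down bar about the upright axis of the pivot post, rad. 0: it lies over the row of caps, 2 mm above them, so that no vial can come out; it starts between 0 and 0.1. It grows counter-clockwise seen from above: the free end swings from the shaker's -y direction to its +x direction (away from the robot); stops at 0 and 1.7. Stays where it is left (friction about 0.05 N m). At 0.8 and more it is well clear of all three vials
- bar_knob (a point): centre of the top of the black upright knob at the free end of the steel hold-down bar: a round pin 14 mm across, 31 mm tall, its top 143 mm above the bench; 150 mm from the pivot axis. The bar below it is 14 mm wide, its top 107 mm above the bench; the bar reaches 30 mm beyond the knob
- bar_pivot (a point): top of the bar's pivot post, on its axis, 117 mm above the bench
- vial_sample: the vial to show: clear glass vial with black screw cap, 23 mm across, 46 mm tall, 15 to 31 g, in the bore at the knob end of the row (shaker y = -40 mm). Origin: centre of its base; z along its axis towards the cap. It stands on the floor of its bore, 54 mm above the bench; its upper 24 mm stand out of the block
- vial_middle: same kind of vial in the middle bore; stays there
- vial_near_post: same kind of vial in the bore next to the pivot post; stays there
- camera_head: inspection camera on a fixed tilting yoke, with a black ring light 64 mm across round its lens. Origin: centre of the lens front, level with the ring light's face, 112 mm above the bench; z is the optical axis, pointing out of the lens. It looks upward, leaning 30 degrees from vertical, roughly towards the robot. The view point is 90 mm out along z. All of the camera lies behind its origin (z below 1 mm) within 120 mm
- camera_stand: aluminium base plate (110 x 84 x 10 mm) and yoke of that camera, fixed; origin: centre of the underside; the lens front is 30 mm towards its -x and the lens leans towards its -x
- amber_bottle: small amber glass bottle with a glass stopper, 46 mm across, 106 mm tall; bystander; origin: centre of its base
- beaker: small glass beaker, 46 mm across, 58 mm tall; bystander; origin: centre of its base
- dropper: white dropper bottle with a pointed green cap, 31 mm across, 95 mm tall; bystander; origin: centre of its base

How it is judged:
By the outcome, as a careful person would: the job done as asked, in the order asked, and still so for the second after the job is handed in, while the arm keeps its last pose, push and grip.
It also fails if it takes over 51 s, if anything falls off the work surface, if the arm or the gripper's body presses on something with over 40 N, if the wrist force passes 120 N, or if a joint passes its speed limit or range.

### The arm

A 7-joint arm with a two-finger parallel gripper is mounted at the origin on the work surface; the furniture and walls round the work are solid. World frame = base frame: x ahead of the robot, y to its left, z up, the work surface at z = 0. Lengths are in m, angles in rad, forces in N, time in s.
With the tool pointing down it reaches from about 0.35 to 0.9 m from the base axis. Payload 8.1 kg.
Tool frame: the origin (TCP) lies on the centre line of the jaws, within the pads' length; the fingertips stand 17 mm ahead of it and the grasp point (between the pads) lies 2 mm behind it; z points along the fingers, y is the line along which they close (so a half turn about z gives the same grasp; the last joint's range is limited). The gripper opens to 92 mm and grips with 3 to 60 N. Pads are 19 mm wide; open, the fingers measure 130 mm over their backs; the gripper's body (75 mm by 190 mm) begins 47 mm behind the grasp point.
Start: joints at [1.245, 0.434, 0.025, 1.573, -0.012, 1.134, -0.075], TCP at [0.138, -0.61, 0.244] pointing down, gripper open.
Joint ranges: [-2.62, 2.62], [-0.44, 2.09], [-1.27, 1.32], [0.08, 2.57], [-1.32, 4.46], [0.12, 2], [-2.74, 2.74]. Speed limits (rad/s): [2.22, 2.22, 3.01, 3.01, 3.14, 3.14, 3.14].

### API

Orientations are given as a unit quaternion [x, y, z, w].
In Python, from bench import status, imaging, robot gives the robot as it stands.
- The arm moves only by the tool drive_tool, never from a script. Its argument "commands" is a list of rows, each a list of 7 numbers: the shift along the tool's x, y, z in mm, then the turn, a rotation vector about the tool's x, y, z in degrees, then the closure, from 0 (fully open) to 1 (shut). In form: [[x, y, z, wx, wy, wz, hand], ...]. A call has 1 to 8 rows; each row shifts and turns the commanded pose from where the row before left it, along the tool's axes as they then stand; what a row does not reach is not made up. A row lasts 1/8 s, in which the tool goes at most 62.5 mm and 10.7 degrees, less where a joint would pass 70% of its speed; a pose out of reach is approached as far as the arm can. A call with a gripper value outside its range is refused whole. The fingers move at their own pace and stop on an object; the grip force is fixed at half the most. Time passes only in rows, so rows that do not move let the fingers close. It gives the time, the measured TCP pose, the force, the opening and the grip force at its end, in the units of the state.
- status.get_state(): the state, without advancing time (a new reading comes with each control period).
- imaging.capture(name): name is "scene" or "top" or "wrist"; returns the picture (480x640x3 uint8, red, green, blue); there is no depth.
- imaging.camera_info(name): a dict with "mtx" (3x3 intrinsics, pixels), "D" ([k1, k2, p1, p2, k3] as OpenCV has them; the pictures are not rectified), "R" (3x3) and "t" (3): a world point X has camera coordinates R X + t. Camera axes: x right, y down, z forward; pixel columns grow to the right and rows downward; lengths in m; the calibration is good to about 2 mm. A picture is of the moment at which its call begins: read the wrist's pose just before it. camera_info takes no time and is no camera call; for the wrist camera it gives the pose at the moment of the call.
- robot.close_job(): hands the job in; it is judged then, once.
The state is a dict: "t": time; "q": joint angles; "joint_velocities": joint speeds; "joint_efforts": joint torques, N m; "eef_pos": TCP position; "orientation": TCP orientation; "wrist_force": force on the tool from outside, world axes, zero at the start; "wrist_torque": the same for the moment, N m; "width": finger opening in m; "grip_force": force on a finger pad.
Only numpy, scipy, OpenCV 4.12 (cv2) and the standard library are available. Lean on these libraries where they do the work, as an engineer would, in place of code of your own. Each camera call takes 0.05 s, during which the arm holds its last target. There are 200 camera calls.

## Working session

There is one attempt and no reset: what is moved stays moved. The work goes in short steps, Python scripts to look and compute and a tool call to move; the robot and the scene stay as the last step left them, time stands still between calls to the robot, and variables do not carry over. Pictures are saved under pics/ and viewed, at most 10 in all, crops included, and the job is handed in when it is done.

Besides the shell and the picture viewer there is one more tool, called after "Emit:" as name(argument=value, ...) on one line, values as JSON. drive_tool: Moves the arm, as the interface text tells. Its arguments: {"type":"object","properties":{"commands":{"type":"array","items":{"type":"array","items":{"type":"number"}}}},"required":["commands"]}

```bash
mkdir -p pics; ls; python3 - <<'E'
from bench import status, imaging
import cv2,numpy as np
s=status.get_state(); print({k:np.round(v,3).tolist() for k,v in s.items()})
for n in("scene","top"):
    cv2.imwrite(f"pics/{n}0.png",imaging.capture(n)[:,:,::-1])
    i=imaging.camera_info(n); print(n,np.round(i["mtx"],1).tolist(),i["D"],np.round(-i["R"].T@i["t"],3))
E
```

```text
pics
{'t': 0.0, 'q': [1.245, 0.435, 0.025, 1.574, -0.012, 1.134, -0.075], 'joint_velocities': [0.0, -0.002, 0.0, 0.002, -0.001, 0.001, -0.0], 'joint_efforts': [0.001, -66.783, 0.986, -31.446, -0.06, 0.043, 0.0], 'eef_pos': [0.138, -0.609, 0.243], 'orientation': [0.994, 0.111, -0.0, -0.001], 'wrist_force': [0.145, -0.332, 0.53], 'wrist_torque': [-0.004, -0.055, -0.004], 'grip_force': 0.0, 'width': 0.092}
scene [[449.6, 0.0, 312.5], [0.0, 449.6, 235.4], [0.0, 0.0, 1.0]] [-0.04132179  0.          0.          0.          0.        ] [-0.009 -0.438  0.607]
top [[469.0, 0.0, 318.3], [0.0, 469.0, 238.8], [0.0, 0.0, 1.0]] [-0.08876409  0.          0.          0.          0.        ] [0.339 0.029 0.956]
```

View pics/scene0.png

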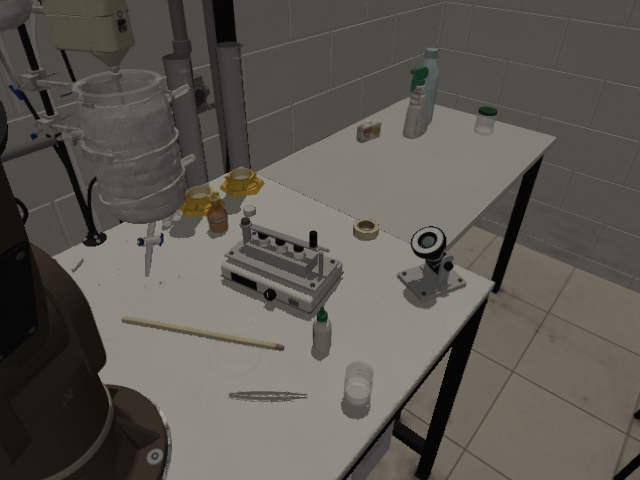

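View pics/top0.png

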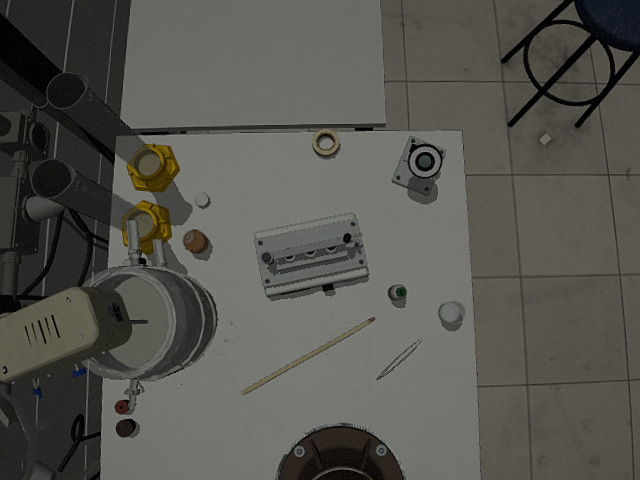

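Scene view: shaker in the middle with the knob at (313,238), pivot post at (246,228) and inspection camera ring at (429,242). Top view: pivot (267,258), knob (348,239), ring light (425,160), with the dropper (398,293), beaker (452,313) and amber bottle (195,240) standing clear. I'll enlarge the top view.

```bash
python3 - <<'E'
import cv2,numpy as np
a=cv2.imread("pics/top0.png")
c1=cv2.resize(a[205:305,245:385],None,fx=4,fy=4,interpolation=cv2.INTER_CUBIC)
c2=cv2.resize(a[130:200,385:455],None,fx=3.4,fy=5.7142857,interpolation=cv2.INTER_CUBIC)
c2=cv2.resize(a[130:210,385:445+10],None,fx=3,fy=3,interpolation=cv2.INTER_CUBIC)
o=np.zeros((400,780,3),np.uint8); o[:,:560]=c1; o[:240,565:775]=c2
cv2.imwrite("pics/topcrop.png",cv2.convertScaleAbs(o,alpha=1.5))
E
```

```text
(no output)
```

View pics/topcrop.png

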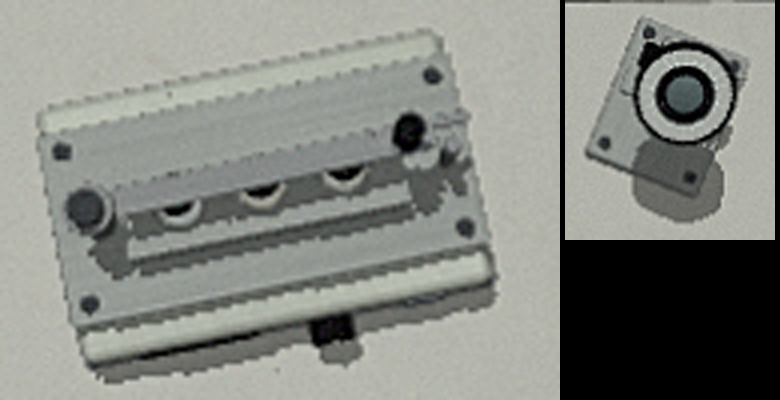

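Pivot top at about (266.8,257), knob top (347.3,237.8) and lens centre (425,162). The four platform screws and the base plate corners are visible. Next I cast these onto planes at their known heights.

```bash
cat > h.py <<'E'
from bench import status, imaging
import cv2,numpy as np
from scipy.spatial.transform import Rotation as Rot
def ray(n,px,info=None):
    i=info or imaging.camera_info(n)
    u=cv2.undistortPoints(np.array([[px]],float),i["mtx"],np.array(i["D"],float))[0,0]
    return -i["R"].T@i["t"], i["R"].T@np.array([u[0],u[1],1.])
def onz(n,px,z,info=None):
    c,d=ray(n,px,info); return c+d*(z-c[2])/d[2]
def proj(n,X,info=None):
    i=info or imaging.camera_info(n)
    return cv2.projectPoints(np.array([X],float),cv2.Rodrigues(i["R"])[0],i["t"],i["mtx"],np.array(i["D"],float))[0][0,0]
E
python3 - <<'E'
from h import *
np.set_printoptions(precision=4,suppress=True)
f=lambda x,y:(245+(x-1.5)/4,205+(y-1.5)/4)
g=lambda x,y:(385+(x-566)/3,130+(y-1)/3)
piv=onz("top",f(87,208),.117);kn=onz("top",f(409,131),.143)
print("piv",piv,"knob",kn,np.linalg.norm((kn-piv)[:2]))
sc=[onz("top",f(*p),.054) for p in((62,152),(432,75),(465,227),(89,303))]
c=np.mean(sc,0);print("shaker c",c,"sizes",[np.linalg.norm(sc[k]-sc[(k+1)%4]) for k in range(4)])
y1=sc[0]-sc[1]+sc[3]-sc[2]; y1/=np.linalg.norm(y1); print("y axis",y1, np.degrees(np.arctan2(y1[1],y1[0])))
print("pivot rel y",(piv-c)[:2]@y1[:2], "perp",np.cross(y1[:2],(piv-c)[:2]))
b=(kn-piv)[:2];print("bar angle",np.arctan2(np.cross(-y1[:2],b),-y1[:2]@b))
print("vial",c-y1*.04, "via pivot",piv-y1*.12)
pl=[onz("top",g(*p),.01) for p in((642,18),(750,60),(694,195),(585,155))]
pc=np.mean(pl,0);print("plate",pc,[np.linalg.norm(pl[k]-pl[(k+1)%4]) for k in range(4)])
x=pl[0]-pl[3]+pl[1]-pl[2];x/=np.linalg.norm(x);print("stand x",x,np.degrees(np.arctan2(x[1],x[0])))
L=onz("top",g(685,96),.112);print("lens",L,"exp",pc-x*.03)
for n,P in(("piv",piv),("kn",kn),("lens",L),("vialcap",np.r_[(c-y1*.04)[:2],.1])):print(n,proj("scene",P))
for n,p,z in(("drop",(398,291),.095),("beaker",(452,310),.058),("amber",(195,240),.106)):print(n,onz("top",p,z))
i=imaging.camera_info("wrist");s=status.get_state();R=Rot.from_quat(s["orientation"]).as_matrix()
print("wrist cam in tool",R.T@(-i["R"].T@i["t"]-s["eef_pos"]),"\n",R.T@i["R"].T)
print("tool R\n",R)
E
```

```text
piv [0.4446 0.1302 0.117 ] knob [ 0.4736 -0.0144  0.143 ] 0.1474891256204591
shaker c [0.4609 0.0526 0.054 ] sizes [np.float64(0.1847311108003168), np.float64(0.07639039758871237), np.float64(0.18509265625132043), np.float64(0.07503694452578942)]
y axis [-0.1901  0.9818  0.    ] 100.95717112370976
pivot rel y 0.07926012305650984 perp 0.001261565868098882
bar angle 0.006563221211695138
vial [0.4685 0.0133 0.054 ] via pivot [0.4674 0.0124 0.117 ]
plate [ 0.6481 -0.1772  0.01  ] [np.float64(0.08193562756197434), np.float64(0.10823555329057452), np.float64(0.080458539344684), np.float64(0.11018819518530511)]
stand x [ 0.9105 -0.4136  0.    ] -24.431058073557328
lens [ 0.6213 -0.166   0.112 ] exp [ 0.6208 -0.1647  0.01  ]
piv [244.8806 219.1649]
kn [311.2393 230.2634]
lens [426.8789 239.931 ]
vialcap [298.1637 244.6303]
drop [ 0.3808 -0.1086  0.095 ]
beaker [ 0.3448 -0.2167  0.058 ]
amber [0.4786 0.2645 0.106 ]
wrist cam in tool [ 0.0811 -0.0009 -0.1401] 
 [[ 0.001  -0.955  -0.2965]
 [ 1.      0.0013 -0.0011]
 [ 0.0014 -0.2965  0.955 ]]
tool R
 [[ 0.9753  0.2209 -0.0004]
 [ 0.2209 -0.9753  0.0013]
 [-0.0001 -0.0014 -1.    ]]<stdin>:10: DeprecationWarning: Arrays of 2-dimensional vectors are deprecated. Use arrays of 3-dimensional vectors instead. (deprecated in NumPy 2.0)
<stdin>:11: DeprecationWarning: Arrays of 2-dimensional vectors are deprecated. Use arrays of 3-dimensional vectors instead. (deprecated in NumPy 2.0)
```

```bash
cat >> h.py <<'E'
from scipy.spatial.transform import Slerp
XS=np.array([.9818,.1901,0]);YS=np.array([-.1901,.9818,0]);Z=np.array([0,0,1.])
def tool(y,z):  # rotation with given tool y and z
    z=z/np.linalg.norm(z); y=y-z*(y@z); y/=np.linalg.norm(y); return Rot.from_matrix(np.column_stack([np.cross(y,z),y,z]))
def now():
    s=status.get_state(); return np.array(s["eef_pos"]),Rot.from_quat(s["orientation"])
def rows(way,hand,p=None,R=None):
    """way: list of (pos,Rot,n); prints rounded rows, closing the rounding error as it goes"""
    if p is None: p,R=now()
    out=[]; p0,R0=p,R
    for P,Q,n in way:
        sl=Slerp([0,1],Rot.concatenate([R0,Q]))
        for k in range(1,n+1):
            a=k/n; d=np.round(R.inv().apply(p0+(P-p0)*a-p)*1000); w=np.round((R.inv()*sl(a)).as_rotvec(degrees=True),1)+0.
            out.append([int(v) for v in d]+[float(v) for v in w]+[hand]); p=p+R.apply(d/1000); R=R*Rot.from_rotvec(w,degrees=True)
        p0,R0=P,Q
    for k in range(0,len(out),8): print(str(out[k:k+8]).replace(" ",""))
    return p,R
E
python3 - <<'E'
from h import *
R1=tool(XS,-Z); print(rows([(np.array([.474,-.014,.25]),R1,16)],0))
E
```

```text
[[29,-32,0,0.0,0.0,-5.5,0],[31,-28,-1,0.0,0.0,-5.5,0],[35,-26,0,0.0,0.0,-5.5,0],[36,-22,-1,0.0,0.0,-5.5,0],[38,-19,0,0.0,0.0,-5.6,0],[41,-14,0,0.0,0.0,-5.5,0],[41,-11,-1,0.0,0.0,-5.5,0],[42,-7,0,0.0,0.0,-5.5,0]]
[[43,-3,-1,0.0,0.0,-5.5,0],[42,1,0,0.0,0.0,-5.5,0],[43,6,0,0.0,-0.1,-5.5,0],[41,9,-1,0.0,0.0,-5.5,0],[41,14,0,0.0,0.0,-5.6,0],[39,17,-1,0.0,0.0,-5.5,0],[37,21,0,-0.1,0.0,-5.5,0],[35,25,-1,0.0,0.0,-5.5,0]]
(array([ 0.47446116, -0.01422599,  0.25035427]), Rotation.from_matrix(array([[-1.90119680e-01,  9.81760643e-01,  7.39258458e-04],
                            [ 9.81760858e-01,  1.90119885e-01, -2.17824709e-04],
                            [-3.54399460e-04,  6.84362254e-04, -9.99999703e-01]])))
```

Emit:
drive_tool(commands=[[29,-32,0,0,0,-5.5,0],[31,-28,-1,0,0,-5.5,0],[35,-26,0,0,0,-5.5,0],[36,-22,-1,0,0,-5.5,0],[38,-19,0,0,0,-5.6,0],[41,-14,0,0,0,-5.5,0],[41,-11,-1,0,0,-5.5,0],[42,-7,0,0,0,-5.5,0]])

```text
t: 1.1
eef_pos: [0.3065, -0.3109, 0.2466]
orientation: [0.879, 0.477, -0.0, -0.0]
wrist_force: [0.3, -1.0, -0.5]
width: 0.0922
grip_force: 0.0
```

Emit:
drive_tool(commands=[[43,-3,-1,0,0,-5.5,0],[42,1,0,0,0,-5.5,0],[43,6,0,0,0,-5.5,0],[41,9,-1,0,0,-5.5,0],[41,14,0,0,0,-5.6,0],[39,17,-1,0,0,-5.5,0],[37,21,0,0,0,-5.5,0],[35,25,-1,0,0,-5.5,0.4]])

```text
t: 2.1
eef_pos: [0.4748, -0.0136, 0.2505]
orientation: [0.635, 0.772, -0.0, -0.0]
wrist_force: [-0.3, -0.5, 0.5]
width: 0.0859
grip_force: 0.0
```

```bash
python3 - <<'E'
from h import *
i=imaging.camera_info("wrist");s=status.get_state();im=imaging.capture("wrist")
print(s["t"],s["eef_pos"],Rot.from_quat(s["orientation"]).as_matrix().round(3),np.round(s["q"],2))
o=im[:,:,::-1].copy()
for P in((.474,-.0144,.143),(.4446,.1302,.117),(.4685,.0133,.1)): print(proj("wrist",P,i))
cv2.imwrite("pics/w1.png",o); np.savez("w1.npz",**{k:np.array(i[k]) for k in i})
E
```

```text
2.1 [ 0.47482476 -0.01357388  0.25049251] [[-0.193  0.981 -0.   ]
 [ 0.981  0.193 -0.   ]
 [-0.    -0.001 -1.   ]] [ 0.45  0.25 -0.64  1.88  0.17  1.07 -0.06]
[313.63829101 247.04640012]
[311.95900015 -13.20683022]
[313.868704   189.02609856]
```

View pics/w1.png

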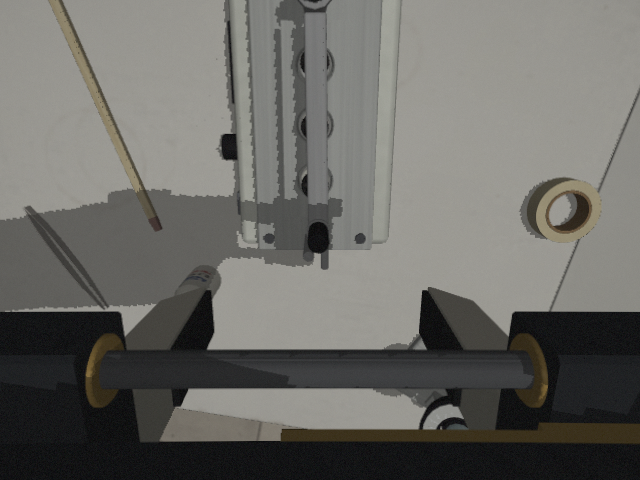

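Wrist view: knob top at about (318,243), predicted at (313.6,247), so the estimate is about 2 mm off sideways. The cap next to the knob is at (315,186), as predicted. I'll narrow the fingers to about 26 mm and lower them around the knob.

Emit:
drive_tool(commands=[[0,2,20,0,0,0,0.72],[0,0,20,0,0,0,0.72],[0,0,20,0,0,0,0.72],[0,0,13,0,0,0,0.72],[0,0,0,0,0,0,0.72],[0,0,0,0,0,0,0.72]])

```text
t: 2.9
eef_pos: [0.4769, -0.0142, 0.1783]
orientation: [0.636, 0.771, 0.0, 0.0]
wrist_force: [0.7, 0.2, -0.1]
width: 0.0267
grip_force: 0.0
```

```bash
python3 - <<'E'
from h import *
i=imaging.camera_info("wrist");s=status.get_state();im=imaging.capture("wrist")
print(s["t"],s["eef_pos"],s["width"],proj("wrist",(.474,-.0144,.143),i))
cv2.imwrite("pics/w2.png",im[:,:,::-1])
E
```

```text
2.9 [ 0.47690107 -0.01420678  0.17828247] 0.026711428145949324 [308.51700268 295.1791865 ]
```

View pics/w2.png

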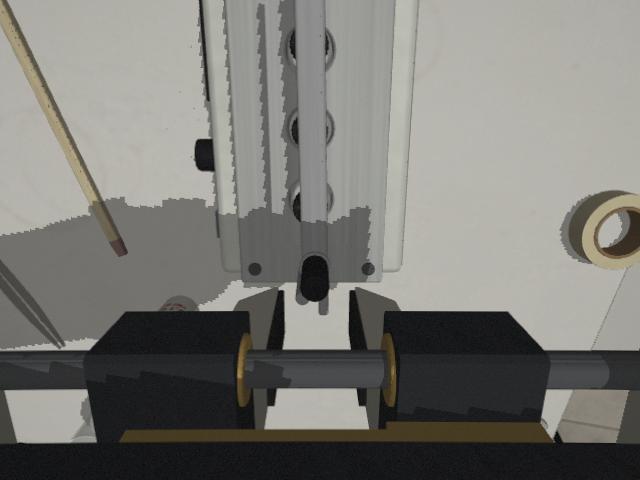

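Fingers are centred on the knob (mid 316 px, knob top about (315,289)). I'll lower the tool and plan the arc.

Emit:
drive_tool(commands=[[0,0,20,0,0,0,0.72],[0,0,21,0,0,0,0.78],[0,0,0,0,0,0,0.78]])

```text
t: 3.32
eef_pos: [0.476, -0.0143, 0.1363]
orientation: [0.636, 0.771, -0.001, -0.001]
wrist_force: [-0.8, -0.1, 0.5]
width: 0.0204
grip_force: 0.0
```

```bash
python3 - <<'E'
from h import *
p,R=now(); piv=np.array([.4446,.1302,0]); way=[]
for th in np.linspace(0,1.3,17)[1:]:
    q=Rot.from_rotvec([0,0,th]); way.append((piv+q.apply(-YS*.149)+Z*.137,q*tool(XS,-Z),1))
s=status.get_state();print(s["eef_pos"],s["width"],s["wrist_force"],s["q"].round(2) if hasattr(s["q"],"round") else s["q"])
print(rows(way,.78)[0])
E
```

```text
[ 0.47595921 -0.01434377  0.13629218] 0.0204021005476917 [-0.76446226 -0.13479623  0.47498466] [ 0.38  0.39 -0.59  2.02  0.3   0.82 -0.19]
[[-1,9,-1,-0.1,0.0,-4.6,0.78],[1,12,0,0.0,0.0,-4.7,0.78],[0,12,0,0.0,0.0,-4.7,0.78],[1,12,0,0.0,0.0,-4.6,0.78],[0,12,0,0.0,0.0,-4.7,0.78],[1,12,0,0.0,0.0,-4.6,0.78],[0,12,0,0.0,0.0,-4.7,0.78],[1,13,0,0.0,0.0,-4.6,0.78]]
[[0,12,0,0.0,0.0,-4.7,0.78],[1,12,0,0.0,0.0,-4.6,0.78],[0,12,0,0.0,0.0,-4.7,0.78],[1,12,0,0.0,0.0,-4.7,0.78],[0,12,0,0.0,0.0,-4.6,0.78],[1,12,0,0.0,0.0,-4.7,0.78],[0,12,0,0.0,0.0,-4.6,0.78],[1,12,0,0.0,0.0,-4.7,0.78]]
[0.59286687 0.11811217 0.13733877]
```

Emit:
drive_tool(commands=[[-1,9,-1,0,0,-4.6,0.78],[1,12,0,0,0,-4.7,0.78],[0,12,0,0,0,-4.7,0.78],[1,12,0,0,0,-4.6,0.78],[0,12,0,0,0,-4.7,0.78],[1,12,0,0,0,-4.6,0.78],[0,12,0,0,0,-4.7,0.78],[1,13,0,0,0,-4.6,0.78]])

```text
t: 4.32
eef_pos: [0.5574, 0.0313, 0.1391]
orientation: [0.356, 0.934, 0.0, 0.001]
wrist_force: [0.8, -1.3, 0.1]
width: 0.0204
grip_force: 0.2
```

Emit:
drive_tool(commands=[[0,12,0,0,0,-4.7,0.78],[1,12,0,0,0,-4.6,0.78],[0,12,0,0,0,-4.7,0.78],[1,12,0,0,0,-4.7,0.78],[0,12,0,0,0,-4.6,0.78],[1,12,0,0,0,-4.7,0.78],[0,12,0,0,0,-4.6,0.78],[1,12,0,0,0,-4.7,0.78]])

```text
t: 5.32
eef_pos: [0.5943, 0.1182, 0.1392]
orientation: [0.039, 0.999, -0.0, 0.001]
wrist_force: [0.4, -0.9, -0.3]
width: 0.0204
grip_force: 0.2
```

Emit:
drive_tool(commands=[[0,-3,0,0,0,0,0.7],[0,0,-25,0,0,0,0.7],[0,0,-40,0,0,0,0.5]])

```text
t: 5.7
eef_pos: [0.5927, 0.1136, 0.203]
orientation: [0.041, 0.999, -0.001, -0.001]
wrist_force: [0.9, -1.2, -0.5]
width: 0.0338
grip_force: 0.0
```

```bash
python3 - <<'E'
from h import *
print(rows([(np.array([.468,.0128,.21]),tool(XS,-Z),8)],.5))
E
```

```text
[[14,-14,-1,0.0,0.0,9.3,0.5],[13,-16,-1,0.0,0.0,9.3,0.5],[9,-18,0,-0.1,0.0,9.3,0.5],[6,-19,-1,0.0,0.0,9.3,0.5],[4,-19,-1,0.0,0.0,9.3,0.5],[-1,-20,-1,0.0,0.0,9.2,0.5],[-3,-20,-1,0.0,0.0,9.3,0.5],[-6,-19,-1,-0.1,0.0,9.3,0.5]]
(array([0.46811147, 0.01323623, 0.21022958]), Rotation.from_matrix(array([[-1.90440640e-01,  9.81698668e-01,  2.95424300e-04],
                            [ 9.81698360e-01,  1.90440308e-01,  9.05487942e-04],
                            [ 8.32655612e-04,  4.62459254e-04, -9.99999546e-01]])))
```

Emit:
drive_tool(commands=[[14,-14,-1,0,0,9.3,0.5],[13,-16,-1,0,0,9.3,0.5],[9,-18,0,0,0,9.3,0.5],[6,-19,-1,0,0,9.3,0.5],[4,-19,-1,0,0,9.3,0.5],[-1,-20,-1,0,0,9.2,0.5],[-3,-20,-1,0,0,9.3,0.5],[-6,-19,-1,0,0,9.3,0.5]])

```text
t: 6.7
eef_pos: [0.4685, 0.0132, 0.2106]
orientation: [0.638, 0.77, 0.0, 0.0]
wrist_force: [-0.0, 0.0, 1.1]
width: 0.0461
grip_force: 0.0
```

```bash
python3 - <<'E'
from h import *
i=imaging.camera_info("wrist");s=status.get_state();im=imaging.capture("wrist")
print(s["t"],s["eef_pos"],s["width"],proj("wrist",(.4685,.0133,.1),i),proj("wrist",(.4609,.0526,.1),i))
g=cv2.cvtColor(im,cv2.COLOR_RGB2GRAY); m=(cv2.GaussianBlur(g,(5,5),0)<45).astype(np.uint8)
n,l,st,c=cv2.connectedComponentsWithStats(m)
for k in range(1,n):
    if 400<st[k,4]<8000 and st[k,1]<330: print(st[k],c[k],onz("wrist",c[k],.1,i))
cv2.imwrite("pics/w3.png",im[:,:,::-1])
E
```

```text
6.7 [0.46849415 0.01324232 0.21055176] 0.0461019856278817 [315.03687841 244.42335585] [314.71284951 180.61868558]
[300  91  30  32 732] [314.19945355 106.68306011] [0.45285403 0.09379956 0.1       ]
[ 565   97   61   27 1391] [595.37455068 110.33357297] [0.60899636 0.12070546 0.1       ]
[301 161  29  30 680] [314.81911765 175.84705882] [0.46043581 0.05540907 0.1       ]
[301 224  29  30 673] [315.21842496 238.76968796] [0.46792603 0.01695692 0.1       ]
[ 200  291  233   73 2440] [319.0704918  333.41557377] [ 0.48272422 -0.04764417  0.1       ]
```

View pics/w3.png

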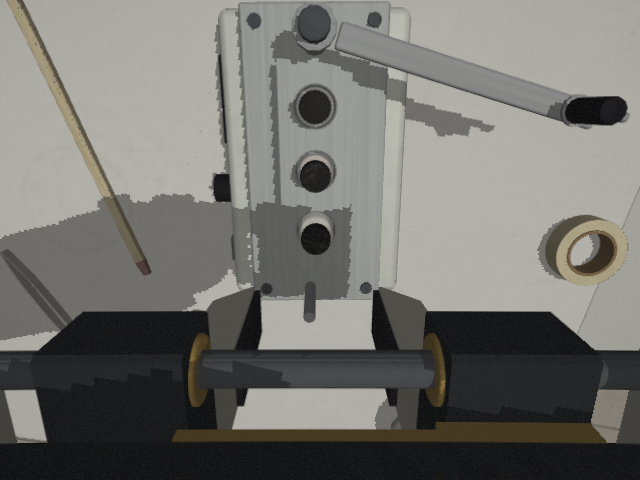

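Bar is clear: knob at (598,110), angle about 1.27 rad. Sample cap is at (315,239), which casts to (0.468, 0.017) against (0.4685, 0.0133) from the top view. I'll split the difference and descend.

Emit:
drive_tool(commands=[[2,0,30,0,0,0,0.5],[0,0,30,0,0,0,0.5],[0,0,30,0,0,0,0.5],[0,0,15,0,0,0,0.5],[0,0,9,0,0,0,0.5],[0,0,0,0,0,0,0.5]])

```text
t: 7.5
eef_pos: [0.4688, 0.0164, 0.0959]
orientation: [0.635, 0.772, -0.0, 0.0]
wrist_force: [-0.1, 0.4, -0.3]
width: 0.0457
grip_force: 0.0
```

Emit:
drive_tool(commands=[[0,0,0,0,0,0,0.7],[0,0,0,0,0,0,0.8],[0,0,0,0,0,0,0.9],[0,0,0,0,0,0,1],[0,0,0,0,0,0,1],[0,0,0,0,0,0,1]])

```text
t: 8.25
eef_pos: [0.4688, 0.0164, 0.096]
orientation: [0.635, 0.773, 0.0, 0.0]
wrist_force: [-0.5, -0.6, 5.2]
width: 0.0213
grip_force: 30.0
```

Emit:
drive_tool(commands=[[0,0,-5,0,0,0,1],[0,0,-15,0,0,0,1],[0,0,-20,0,0,0,1],[0,0,-30,0,0,0,1],[0,0,-30,0,0,0,1],[0,0,-30,0,0,0,1],[0,0,0,0,0,0,1]])

```text
t: 9.12
eef_pos: [0.4698, 0.0168, 0.2285]
orientation: [0.635, 0.773, 0.001, 0.002]
wrist_force: [-0.0, 0.1, -1.1]
width: 0.0212
grip_force: 29.9
```

```bash
python3 - <<'E'
from h import *
im=imaging.capture("scene");p,_=now();c=proj("scene",p-Z*.02).astype(int);print(p,c)
a=im[c[1]-60:c[1]+90,c[0]-90:c[0]+90,::-1];w=imaging.capture("wrist")[:,:,::-1]
o=np.zeros((450,790,3),np.uint8);o[:450,:540]=cv2.resize(a,None,fx=3,fy=3,interpolation=cv2.INTER_CUBIC);o[:450,540:790]=w[0:450,190:440]
cv2.imwrite("pics/l1.png",cv2.convertScaleAbs(o,alpha=1.6))
E
```

```text
[0.46902559 0.01648236 0.22702371] [295 194]
```

View pics/l1.png

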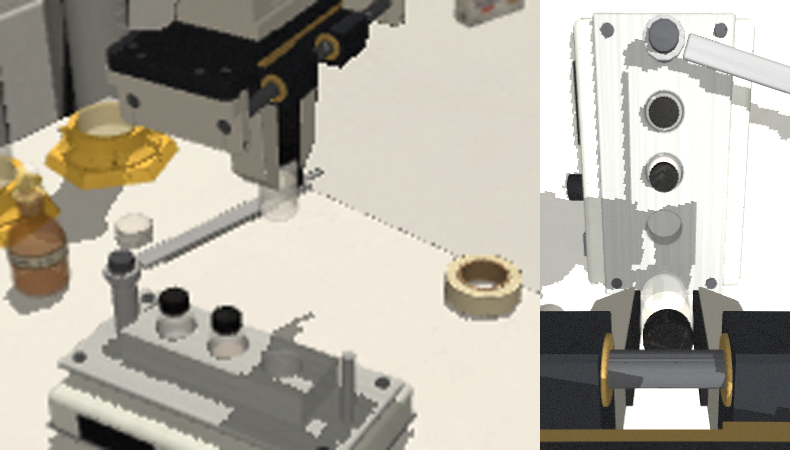

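Vial is firmly held, its glass visible below the jaws. The other two vials are still in their bores, the empty bore is at about (664,225) in the crop, and the bar is aside. Next I approach the lens axis, 30 mm farther out than the view point, and check there.

```bash
cat >> h.py <<'E'
L=np.array([.6213,-.166,.112]); SX=np.array([.9105,-.4136,0]); N=-.5*SX+.866*Z
RF=tool(SX,-N)
E
python3 - <<'E'
from h import *
print(rows([(L+N*.162,RF,16)],1))
E
```

```text
[[-10,3,-2,-1.8,-0.6,2.2,1],[-10,4,-1,-1.8,-0.6,2.1,1],[-10,3,-1,-1.8,-0.5,2.2,1],[-10,5,-1,-1.8,-0.6,2.2,1],[-9,4,-1,-1.9,-0.6,2.2,1],[-9,6,0,-1.8,-0.6,2.1,1],[-10,5,-1,-1.8,-0.6,2.2,1],[-9,6,0,-1.8,-0.5,2.2,1]]
[[-8,6,1,-1.8,-0.6,2.2,1],[-9,6,0,-1.8,-0.6,2.1,1],[-8,7,1,-1.8,-0.6,2.2,1],[-8,7,1,-1.8,-0.6,2.2,1],[-8,7,2,-1.9,-0.5,2.1,1],[-7,8,2,-1.8,-0.6,2.2,1],[-7,7,2,-1.8,-0.6,2.2,1],[-7,8,2,-1.8,-0.6,2.2,1]]
(array([ 0.54719312, -0.132485  ,  0.25227851]), Rotation.from_matrix(array([[ 4.14245843e-01,  7.88060527e-01,  4.55369067e-01],
                            [ 9.10164951e-01, -3.58879892e-01, -2.06893654e-01],
                            [ 3.78079809e-04,  5.00165800e-01, -8.65929575e-01]])))
```

Emit:
drive_tool(commands=[[-10,3,-2,-1.8,-0.6,2.2,1],[-10,4,-1,-1.8,-0.6,2.1,1],[-10,3,-1,-1.8,-0.5,2.2,1],[-10,5,-1,-1.8,-0.6,2.2,1],[-9,4,-1,-1.9,-0.6,2.2,1],[-9,6,0,-1.8,-0.6,2.1,1],[-10,5,-1,-1.8,-0.6,2.2,1],[-9,6,0,-1.8,-0.5,2.2,1]])

```text
t: 10.22
eef_pos: [0.5086, -0.059, 0.2393]
orientation: [0.739, 0.66, 0.072, 0.112]
wrist_force: [-0.2, 0.6, 0.2]
width: 0.021
grip_force: 29.9
```

Emit:
drive_tool(commands=[[-8,6,1,-1.8,-0.6,2.2,1],[-9,6,0,-1.8,-0.6,2.1,1],[-8,7,1,-1.8,-0.6,2.2,1],[-8,7,1,-1.8,-0.6,2.2,1],[-8,7,2,-1.9,-0.5,2.1,1],[-7,8,2,-1.8,-0.6,2.2,1],[-7,7,2,-1.8,-0.6,2.2,1],[-7,8,2,-1.8,-0.6,2.2,1]])

```text
t: 11.22
eef_pos: [0.5475, -0.1328, 0.252]
orientation: [0.813, 0.522, 0.141, 0.218]
wrist_force: [-0.6, 0.1, -0.5]
width: 0.0211
grip_force: 29.9
```

```bash
python3 - <<'E'
from h import *
p,R=now();print(p,R.as_matrix().round(3))
i=imaging.camera_info("wrist");w=imaging.capture("wrist")
print("lens",proj("wrist",L,i),"axis90",proj("wrist",L+.09*N,i),"stand",[proj("wrist",L+.03*SX-Z*.102+a*.055*SX+b*.042*np.cross(Z,SX),i).round() for a in(-1,1) for b in(-1,1)])
np.savez("w4.npz",**{k:np.array(i[k]) for k in i},p=p,RT=R.as_matrix())
s=imaging.capture("scene");t=imaging.capture("top");cv2.imwrite("pics/s4.png",s[:,:,::-1]);cv2.imwrite("pics/t4.png",t[:,:,::-1])
cv2.imwrite("pics/w4.png",cv2.convertScaleAbs(w[:,:,::-1],alpha=1.6))
E
```

```text
[ 0.54752419 -0.13278547  0.25196016] [[ 0.416  0.787  0.456]
 [ 0.909 -0.361 -0.207]
 [ 0.002  0.501 -0.865]]
lens [317.061473   223.00521246] axis90 [317.53732507 266.64971594] stand [array([240., 245.]), array([234., 155.]), array([338., 229.]), array([339., 149.])]
```

View pics/w4.png

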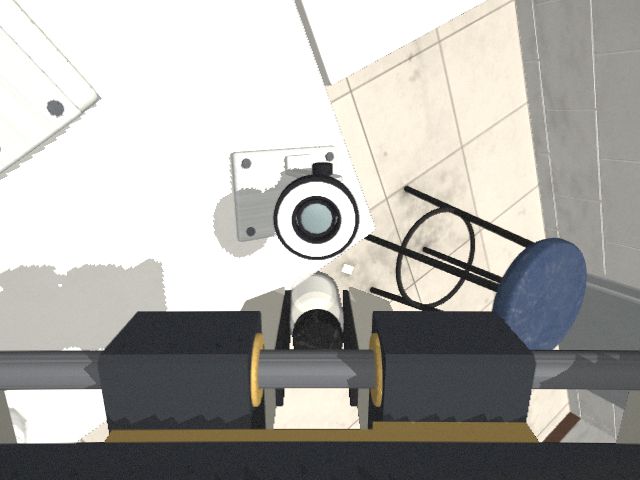

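Wrist view: ring light centre at (316.5,218), predicted at (317,223), the same −5 px bias as at the vial cap. The base plate corners match predictions. The vial sits in the jaws at columns 291–343, with the base edge at row ≈272 and the cap's far edge at ≈309. I'll express both in the tool frame.

```bash
python3 - <<'E'
from h import *
d=np.load("w4.npz");i={k:d[k] for k in("mtx","D","R","t")};p,RT=d["p"],d["RT"]
im=cv2.imread("pics/w4.png",0)
m=(im[165:268,262:372]<70).astype(np.uint8);m=cv2.morphologyEx(m,cv2.MORPH_OPEN,np.ones((2,2),np.uint8))
cs,h=cv2.findContours(m,cv2.RETR_CCOMP,cv2.CHAIN_APPROX_NONE)
for k,c in enumerate(cs):
    if cv2.contourArea(c)>300: e=cv2.fitEllipse(c); print(np.round(e[0],1)+[262,165],np.round(e[1],1),h[0][k])
def intool(px,z):
    c,r=ray("",px,i);c=RT.T@(c-p);r=RT.T@r;return c+r*(z-c[2])/r[2]
f=lambda x,y,z:proj("",p+RT@np.array([x,y,z]),i).round(1)
for q in((316.5,217.5),(316.5,218)):print("lens tool mm",intool(q,.162)*1000)
print("TCP-based lens",RT.T@(L-p)*1000)
for x0 in(-.003,0,.003):print(x0,"base far edge",f(x0+.0115,0,.042),"cap far edge",f(x0+.011,0,-.004))
print("axis ends",f(0,0,.042),f(0,0,-.004),"w at base",f(0,-.0115,.042),f(0,.0115,.042))
print("axis err deg",np.degrees(np.arccos(RT[:,2]@-N/np.linalg.norm(N))))
E
```

```text
[316.7 220.2] [46.  47.4] [ 6  0  2 -1]
[317. 219.] [32.1 33.2] [-1  4 -1  1]
[316.9 215.4] [81.9 91.3] [-1  1  7 -1]
[316.8 219.6] [77.2 80.1] [-1 -1 -1  6]
lens tool mm [  4.37293597  -0.52157752 162.        ]
lens tool mm [  3.99193923  -0.52150827 162.        ]
TCP-based lens [ 2.53619577e-01 -1.04873516e-01  1.61662753e+02]
-0.003 base far edge [317.7 273. ] cap far edge [318.1 322.1]
0 base far edge [317.7 267. ] cap far edge [318.2 314.6]
0.003 base far edge [317.7 260.9] cap far edge [318.2 307. ]
axis ends [317.7 289.9] [318.1 341.8] w at base [293.2 289.9] [342.2 289.9]
axis err deg 0.06663050441757931
```

```bash
python3 - <<'E'
from h import *
d=np.load("w4.npz");i={k:d[k] for k in("mtx","D","R","t")};p,RT=d["p"],d["RT"]
im=cv2.imread("pics/w4.png");a=cv2.resize(im[255:355,275:360],None,fx=5,fy=5,interpolation=cv2.INTER_CUBIC)
for z,r,col in((.042,.0115,(0,0,255)),(-.004,.0107,(0,200,0))):
    pts=[(proj("",p+RT@np.array([r*np.cos(t),r*np.sin(t),z]),i)-[275,255])*5+2 for t in np.linspace(0,2*np.pi,40)]
    cv2.polylines(a,[np.int32(pts)],True,col,1)
s=cv2.imread("pics/s4.png");B=p+RT@np.array([0,0,.042]);c=proj("scene",B).astype(int);print(c,B)
x0,y0=c[0]-32,c[1]-55;b=cv2.resize(s[y0:y0+100,x0:x0+70],None,fx=5,fy=5,interpolation=cv2.INTER_CUBIC);b=cv2.convertScaleAbs(b,alpha=1.5)
for z in(.042,-.004):
    pts=[(proj("scene",p+RT@np.array([.0115*np.cos(t),.0115*np.sin(t),z]))-[x0,y0])*5+2 for t in np.linspace(0,2*np.pi,40)]
    cv2.polylines(b,[np.int32(pts)],True,(0,0,255),1)
q=(proj("scene",L)-[x0,y0])*5+2;cv2.circle(b,tuple(int(v) for v in q),4,(0,0,255),1)
cv2.imwrite("pics/v5.png",np.hstack([a,b]))
E
```

```text
[406 198] [ 0.56668518 -0.14148436  0.21561204]
```

View pics/v5.png

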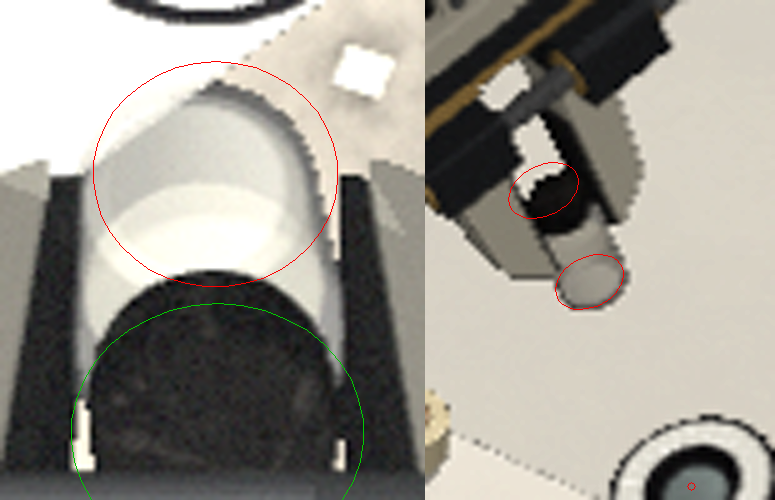

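The outlines agree. In the scene crop the drawn base circle falls on the vial base and the lens mark on the lens centre, both within about 1 px, so the vial is straight in the grip. Wrist and top views both put the lens about 2.5–3 mm towards tool +x of the vial axis. I'll shift by 2.5 mm and close the remaining 30 mm.

Emit:
drive_tool(commands=[[2.5,0,6,0,0,0,1],[0,0,8,0,0,0,1],[0,0,8,0,0,0,1],[0,0,5,0,0,0,1],[0,0,2.5,0,0,0,1],[0,0,0,0,0,0,1],[0,0,0,0,0,0,1]])

```text
t: 12.25
eef_pos: [0.5619, -0.1361, 0.2265]
orientation: [0.812, 0.523, 0.14, 0.217]
wrist_force: [-0.3, -0.1, -0.4]
width: 0.0212
grip_force: 29.9
```

```bash
python3 - <<'E'
from h import *
p,R=now();s=status.get_state();RT=R.as_matrix();print(s["t"],p,"lens in tool mm",RT.T@(L-p)*1000,"axis err",np.degrees(np.arccos(min(1,RT[:,2]@-N/np.linalg.norm(N)))),s["grip_force"],s["width"],s["wrist_force"])
i=imaging.camera_info("wrist");im=cv2.cvtColor(imaging.capture("wrist"),cv2.COLOR_RGB2GRAY)
print("lens px",proj("wrist",L,i),"tool axis at lens",proj("wrist",p+RT@np.array([0,0,.132]),i))
S=imaging.capture("scene");o=np.hstack([cv2.convertScaleAbs(cv2.resize(S[150:310,220:480,::-1],(480,295)),alpha=1.5),cv2.cvtColor(cv2.convertScaleAbs(im[120:415,170:480],alpha=1.6),cv2.COLOR_GRAY2BGR)])
cv2.imwrite("pics/f.png",o)
E
```

```text
12.25 [ 0.56185246 -0.13612883  0.22650492] lens in tool mm [ -2.62875747   0.34722535 132.40333135] axis err 0.015048504861106296 29.939275724755134 0.02122650215021145 [-0.27826665 -0.14960129 -0.42284005]
lens px [317.78568395 238.39968211] tool axis at lens [317.27648267 234.85075132]
```

View pics/f.png

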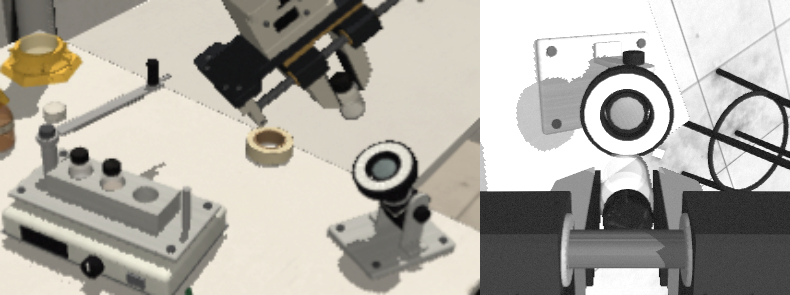

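The final view shows the vial held base-first on the lens axis. The lens centre is at (317,233), and the tool axis projects to (317,235). The bar is aside and the other two vials are in their bores. Handing in.

```bash
python3 -c "
from bench import robot; print(robot.close_job())"
```

```text
the job is handed in; nothing more can be done
None
```

I handed the job in at about 12 s: the bar is swung aside at about 1.27 rad, and the sample vial is held base to the lens at about 90 mm, on the axis to within 1–2 mm by my measurements. The other two vials are still in their bores.

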